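# Feel for the stepped end of a press roller and lay it in its jig the right way round

### The arm

A 6-joint arm with a two-finger parallel gripper is mounted at the origin on the work surface. World frame = base frame: x ahead of the robot, y to its left, z up, the work surface at z = 0. Lengths are in m, angles in rad, forces in N, time in s.
With the tool pointing down it reaches from about 0.425 to 0.95 m from the base axis. Payload 3.5 kg.
Tool frame: the origin (TCP) lies at the very end of the fingers, on their centre line; the grasp point (between the pads) lies 19 mm behind it (tcp_to_grasp is the distance from the TCP to the grasp point, in m); z points along the fingers, y is the direction in which the jaws open and shut (so a half turn about z gives the same grasp; the last joint's range is limited). The gripper opens to 85 mm and grips with 20 to 120 N. Pads are 22 mm wide; open, the fingers measure 114 mm over their backs; the gripper's body (76 mm by 85 mm) begins 54 mm behind the grasp point. The pads swing forward as they close: fully open they stand 13 mm farther back than shut.
Start: joints at [-1.383, 0.286, 1.577, -0, 1.279, -0.15], TCP at [0.224, -0.637, 0.231] pointing down, gripper open.
Joint ranges: [-2.77, 2.77], [-0.9, 2.22], [0.21, 2.48], [-1.53, 4.67], [0.24, 2.81], [-2.84, 2.84]. Speed limits (rad/s): [2.79, 2.79, 3.14, 3.14, 3.14, 3.14].

### API

Orientations are given as a unit quaternion [x, y, z, w].
In Python, from plant import * gives the robot as it stands. The module is installed in compiled form; this text tells all that it offers.
- The arm moves only by the tool arm_command, never from a script. Its argument "steps" is a list of rows, each a list of 3 entries, a list of its own where there are three numbers: the turn, a rotation vector about the tool's x, y, z in rad, then the shift along the tool's x, y, z in m, then the gripper command: -1 is shut, 1 is fully open, values between are in proportion. A call has 1 to 12 rows; each row is the pose to reach, as a shift and turn from the pose measured when the call began, along the tool's axes at that moment; what a row does not reach only later rows make up. A row lasts 1/8 s, in which the tool goes at most 62.5 mm and 10.7 degrees, less where a joint would pass 70% of its speed; a pose out of reach is approached as far as the arm can. A call with a gripper value outside its range is refused whole. The fingers move at their own pace and stop on an object; "force" is the grip in N (left out, the last holds). Time passes only in rows, so rows that repeat a pose let the fingers close. It gives the time, the measured TCP pose, the force and the opening at its end, in the units of the state.
- get_state(): the state, without advancing time (a new reading comes with each control period).
- read_camera(name): name is "scene" or "top" or "wrist"; returns a dict with "frame" (384x512x3 uint8, red, green, blue), "vfov" (degrees; the focal length in pixels is half the picture's height over the tangent of half this angle, whatever the lens; pixels are square), "cx", "cy" (the principal point, pixels), "dist" ([k1, k2, p1, p2, k3] as OpenCV has them; the pictures are not rectified), "position" and "rotation" of the camera in the world; the wrist camera has in their place "mount" (4x4, takes a point from camera to tool coordinates, whose origin is the TCP and whose axes are the flange's). Camera axes: x right, y up, looking along -z (the intrinsics and any distortion apply to the point x, -y, -z); pixel columns grow to the right and rows downward; lengths in m; the calibration is good to about 2 mm. A picture is of the moment at which its call begins: read the wrist's pose just before it. There is no depth.
- sign_off(): hands the job in, once; it reports no verdict.
The state is a dict: "time": time; "qpos": joint angles; "dq": joint speeds; "joint_efforts": joint torques, N m; "eef_pos": TCP position; "tcp_rot": TCP orientation; "contact_force": force on the tool from outside, world axes, zero at the start; "wrist_torque": the same for the moment, N m; "opening": opening from 0.0 (shut) to 1.0 (fully open).
Only numpy, scipy, OpenCV 4.12 (cv2) and the standard library are available. Lean on these libraries where they do the work, as an engineer would, in place of code of your own. Each camera call takes 0.05 s, during which the arm holds its last target.

### The job

Before lifting it, feel an end of the white roller lying in the red cradle to find which end is turned down thinner, then lay that roller in the screen-press jig with the thin end in the blue saddle, so that it lies level and fully home. Leave the spare roller in the grey cradle where it is.

Things in the scene. Friction and masses are not known exactly. Their poses are not given: they have to be found in the camera images.
- roller_a: one of two look-alike white plastic press rollers, 120 mm long, 0.12 kg, 32 mm in diameter, but the last 32 mm at ONE end is 27 mm (a 2.5 mm step all round). Origin on its axis at half length, x along the axis. The step is at +x on one roller, at -x on the other; you are not told which is which: feel (pinch an end: 27 or 32 mm across; or touch its top: 2.5 mm lower)
- roller_b: one of two look-alike white press rollers (see roller_a), same sizes, origin and axes; its stepped end is the other way along x than roller_a's. Either roller may lie in either cradle
- roller_a_end1 (a point): point on the axis of roller_a, 48 mm from its middle towards +x (12 mm inside that end face): a good place to feel that end
- roller_a_end2 (a point): point on the axis of roller_a, 48 mm from its middle towards -x (12 mm inside that end face): a good place to feel that end
- roller_b_end1 (a point): point on the axis of roller_b, 48 mm from its middle towards +x (12 mm inside that end face): a good place to feel that end
- roller_b_end2 (a point): point on the axis of roller_b, 48 mm from its middle towards -x (12 mm inside that end face): a good place to feel that end
- rack: fixed aluminium rack plate, 70 x 170 x 8 mm, origin under its centre on the bench, with a RED cradle at y = +55 mm and a grey one at y = -55 mm. Rollers lie loosely in them along the rack's x, axes 48 mm above the bench. Each stands on a pad of its colour: two posts (6 mm along x, 24 mm across, at x = +-20 mm, 34 mm high), narrower than the roller: fingers can go down beside it anywhere
- jig: fixed aluminium screen-press jig, base 180 x 110 x 10 mm, origin under its centre on the bench. A roller lies in it along its x in two saddles, 72 mm apart (open for fingers). Fully home: level, axis 42 mm above the bench, middle over the origin. Wrong way round it leans, about 8 mm high at the blue saddle. End plates 47 mm high, inner faces at x = +-67 mm, leave 7 mm of play
- jig_grey (a point): in the jig's GREY saddle (jig x = -46 mm, 20 mm long), on the axis of a roller fully home. Slot 35 mm wide, floor 26 mm above the bench, for the 32 mm end; cheeks upright to 45 mm, then 45 degree lead-ins up to 51 mm, all within 30 mm of the centre line
- jig_blue (a point): in the jig's BLUE saddle (jig x = +46 mm, 20 mm long), on the axis of a roller fully home. Slot 30 mm wide, floor 28.5 mm above the bench, for the 27 mm end only; cheeks and lead-ins as high as the grey ones
Things that resemble listed ones, but are neither listed nor needed, are in the scene too. What is shaped like the roller_a but turquoise is not meant.

How it is judged:
By the outcome, as a careful person would: the job done as asked, in the order asked, and still so for the second after the job is handed in, with the robot touching nothing.
It also fails if it takes over 45 s, if anything falls off the work surface, if the arm or the gripper's body presses on something with over 40 N, if the wrist force passes 120 N, or if a joint passes its speed limit or range.

## Working session

There is one attempt and no reset: what is moved stays moved. The work goes in short steps, Python scripts to look and compute and a tool call to move; the robot and the scene stay as the last step left them, time stands still between calls to the robot, and variables do not carry over. Pictures are saved under pics/ and viewed, and the job is handed in when it is done.

Besides the shell and the picture viewer there is one more tool, called after ">>>" by a JSON object that holds its "method" and its "body". arm_command: Moves the arm, as the interface text tells. Its arguments: {"type":"object","properties":{"steps":{"type":"array"},"force":{"type":"number"}},"required":["steps"]}

```bash
mkdir -p pics; python3 - <<'E'
from plant import *
import cv2, json
s=get_state(); print({k:np.round(v,3).tolist() if hasattr(v,'__len__') else v for k,v in s.items()} if 'np' in globals() else s)
for n in ("scene","top"):
    c=read_camera(n); f=c.pop("frame"); cv2.imwrite(f"pics/{n}0.png",f[:,:,::-1]); print(n,c)
E
```

```text
{'time': 0.0, 'qpos': array([-1.38297066e+00,  2.87148653e-01,  1.57817668e+00,  1.04888009e-06,
        1.27861955e+00, -1.49998420e-01]), 'dq': array([-0.00014116,  0.00213402, -0.00079025, -0.00042057, -0.00027322,
       -0.00019057]), 'joint_efforts': array([ 6.63563242e-04, -4.05978727e+01, -2.92624676e+01, -7.23953872e-05,
        5.83372079e-03, -1.44079598e-05]), 'eef_pos': array([ 0.22362286, -0.63618031,  0.22995871]), 'tcp_rot': array([ 9.85767590e-01,  1.68109711e-01, -2.17413603e-05, -1.17591597e-03]), 'contact_force': array([-0.00902826,  0.43363868, -0.44837435]), 'wrist_torque': array([ 0.00993864, -0.02435285,  0.03155906]), 'opening': 1.0001243104926163}
scene {'vfov': 55.57309836035868, 'cx': 254.0465391495396, 'cy': 182.65145068823983, 'dist': array([-0.05021261,  0.        ,  0.        ,  0.        ,  0.        ]), 'position': array([ 0.8320836 , -0.40188991,  0.60596907]), 'rotation': array([0.35008429, 0.09920273, 0.25576287, 0.8956479 ])}
top {'vfov': 50.56629755109235, 'cx': 264.4110260552608, 'cy': 191.53121525031167, 'dist': array([0.00143201, 0.        , 0.        , 0.        , 0.        ]), 'position': array([0.4217296 , 0.031408  , 1.05618105]), 'rotation': array([ 0.03252907, -0.04359736, -0.69983198,  0.71223334])}
```

View pics/scene0.png

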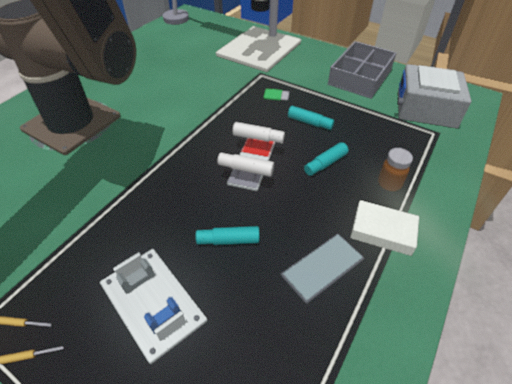

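View pics/top0.png

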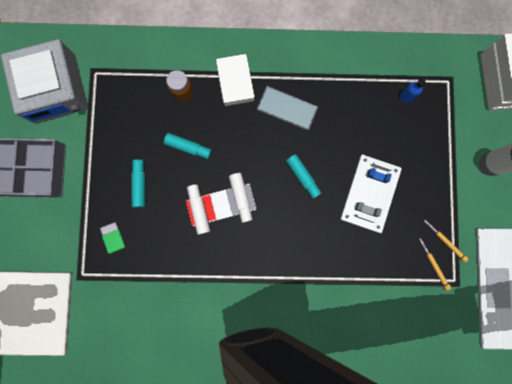

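The top view shows the rack at about (222,205), with the red cradle's roller at (198,209), the grey one's at (240,198), and the jig at (372,193). I'll enlarge these areas.

```bash
python3 - <<'E'
import cv2
t=cv2.imread("pics/top0.png")
a=t[165:245,170:270]; b=t[145:240,330:415]
cv2.imwrite("pics/rackcrop.png",cv2.resize(a,None,fx=7,fy=7,interpolation=cv2.INTER_CUBIC))
cv2.imwrite("pics/jigcrop.png",cv2.resize(b,None,fx=6,fy=6,interpolation=cv2.INTER_CUBIC))
E
```

```text
(no output)
```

View pics/rackcrop.png

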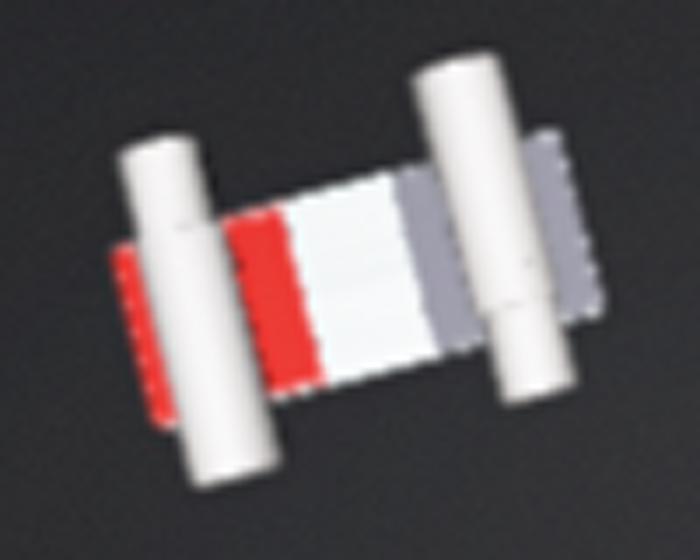

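View pics/jigcrop.png

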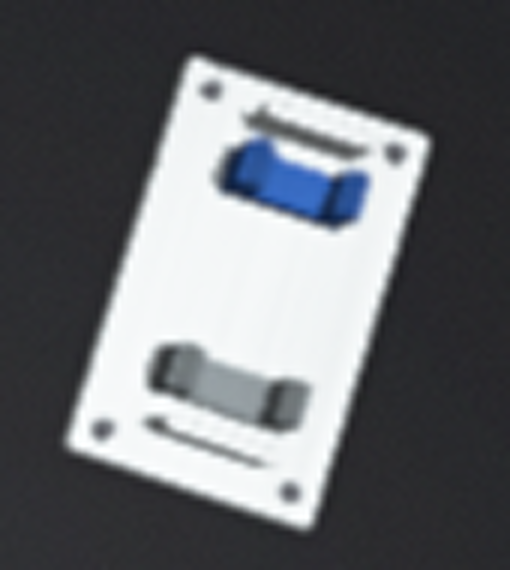

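```bash
cat > h.py <<'E'
from plant import *
import numpy as np, cv2
from scipy.spatial.transform import Rotation as R
def K(c):
    f=c["frame"].shape[0]/2/np.tan(np.radians(c["vfov"])/2); return np.array([[f,0,c["cx"]],[0,f,c["cy"]],[0,0,1]])
def pose(c):
    if "mount" in c:
        s=get_state(); T=np.eye(4); T[:3,:3]=R.from_quat(s["tcp_rot"]).as_matrix(); T[:3,3]=s["eef_pos"]; M=T@c["mount"]; return M[:3,3],M[:3,:3]
    return np.array(c["position"]),R.from_quat(c["rotation"]).as_matrix()
def unproj(c,px,z):
    n=cv2.undistortPoints(np.array(px,float).reshape(-1,1,2),K(c),np.array(c["dist"])).reshape(-1,2)
    p,r=pose(c); d=np.c_[n[:,0],-n[:,1],-np.ones(len(n))]@r.T
    return p+d*((z-p[2])/d[:,2])[:,None]
def proj(c,P):
    p,r=pose(c); q=(np.array(P,float)-p)@r; q=q*[1,-1,-1]
    return cv2.projectPoints(q.reshape(-1,1,3),np.zeros(3),np.zeros(3),K(c),np.array(c["dist"]))[0].reshape(-1,2)
E
python3 - <<'E'
from h import *
np.set_printoptions(precision=4,suppress=True)
c=read_camera("top")
cr=lambda u,o,s:(np.array(u,float)+.5)/s-.5+o
rk=unproj(c,cr([(112,248),(160,425),(600,310),(555,130)],[170,165],7),.008)
print("rack",rk,rk.mean(0)); x=(rk[0]-rk[1])+(rk[3]-rk[2]); y=rk[0]-rk[3]+rk[1]-rk[2]
print(np.degrees([np.arctan2(x[1],x[0]),np.arctan2(-y[0],y[1])]))
ro=unproj(c,cr([(157,143),(237,475),(455,62),(540,393)],[170,165],7),.048)
print("rollers",ro); 
for i in (0,2): d=ro[i]-ro[i+1]; print((ro[i]+ro[i+1])/2,np.linalg.norm(d),np.degrees(np.arctan2(d[1],d[0])))
j=unproj(c,cr([(190,55),(432,135),(310,528),(68,447)],[330,145],6),.010)
print("jig",j,j.mean(0)); x=j[0]-j[3]+j[1]-j[2]; y=j[0]-j[1]+j[3]-j[2]
print(np.degrees([np.arctan2(x[1],x[0]),np.arctan2(-y[0],y[1])]),np.linalg.norm(x)/2,np.linalg.norm(y)/2)
E
```

```text
rack [[0.5095 0.2189 0.008 ]
 [0.4448 0.199  0.008 ]
 [0.4898 0.0387 0.008 ]
 [0.5564 0.0567 0.008 ]] [0.5001 0.1283 0.008 ]
[16.1144 15.9075]
rollers [[0.5439 0.1972 0.048 ]
 [0.4269 0.165  0.048 ]
 [0.5751 0.092  0.048 ]
 [0.4575 0.0591 0.048 ]]
[0.4854 0.1811 0.048 ] 0.1214294015976682 15.405343290735532
[0.5163 0.0755 0.048 ] 0.12213794211134234 15.62896201747619
jig [[ 0.6395 -0.2366  0.01  ]
 [ 0.6061 -0.3424  0.01  ]
 [ 0.4343 -0.2864  0.01  ]
 [ 0.4672 -0.1825  0.01  ]] [ 0.5368 -0.262   0.01  ]
[-17.7534 -17.5364] 0.18059205085402585 0.10997441714423463
```

```bash
cat >> h.py <<'E'
def go(pos,yaw):
    "turn+shift in tool axes for tool down, tool x at yaw deg"
    s=get_state(); r0=R.from_quat(s["tcp_rot"]); y=np.radians(yaw)/2
    r=R.from_quat([np.cos(y),np.sin(y),0,0])
    t=(r0.inv()*r).as_rotvec(); d=r0.inv().apply(np.array(pos)-s["eef_pos"])
    print("turn",np.round(t,4).tolist(),"shift",np.round(d,4).tolist(),"| tcp",np.round(s["eef_pos"],4).tolist(),"op %.4f t %.2f"%(s["opening"],s["time"]),"F",np.round(s["contact_force"],1).tolist())
E
python3 - <<'E'
from h import *
go((.5,-.3,.23),15.9); go((.52,.18,.23),15.9)
E
```

```text
turn [-0.0019, -0.0002, 0.0603] shift [0.3722, -0.2257, 0.0007] | tcp [0.2236, -0.6363, 0.2302] op 0.9992 t 0.15 F [-0.1, -0.6, -0.3]
turn [-0.0019, -0.0002, 0.0603] shift [0.5502, -0.672, 0.0016] | tcp [0.2236, -0.6363, 0.2302] op 0.9992 t 0.15 F [-0.1, -0.6, -0.3]
```

>>> {"method": "arm_command", "body": {"steps": [[[0,0,0.06],[0.372,-0.226,0],1],[[0,0,0.06],[0.372,-0.226,0],1],[[0,0,0.06],[0.372,-0.226,0],1],[[0,0,0.06],[0.372,-0.226,0],1],[[0,0,0.06],[0.372,-0.226,0],1],[[0,0,0.06],[0.4,-0.3,0],1],[[0,0,0.06],[0.55,-0.672,0.001],1],[[0,0,0.06],[0.55,-0.672,0.001],1],[[0,0,0.06],[0.55,-0.672,0.001],1],[[0,0,0.06],[0.55,-0.672,0.001],1],[[0,0,0.06],[0.55,-0.672,0.001],1],[[0,0,0.06],[0.55,-0.672,0.001],1]], "force": 20}}

```text
time: 1.65
eef_pos: [0.4992, 0.0352, 0.2307]
tcp_rot: [0.99, 0.138, 0.0, -0.001]
contact_force: [0.7, -0.7, 0.6]
opening: 1.001
```

```bash
python3 - <<'E'
from h import *
go((.52,.18,.23),15.9)
E
```

```text
turn [-0.0016, -0.0006, 0.0002] shift [0.0597, -0.1335, 0.0009] | tcp [0.4992, 0.0352, 0.2307] op 1.0014 t 1.65 F [0.7, -0.7, 0.6]
```

>>> {"method": "arm_command", "body": {"steps": [[[0,0,0],[0.06,-0.1335,0.001],1],[[0,0,0],[0.06,-0.1335,0.001],1],[[0,0,0],[0.06,-0.1335,0.001],1],[[0,0,0],[0.06,-0.1335,0.001],1]]}}

```text
time: 2.15
eef_pos: [0.5199, 0.1816, 0.2295]
tcp_rot: [0.99, 0.14, -0.0, -0.001]
contact_force: [0.9, -0.4, 0.4]
opening: 1.0
```

```bash
python3 - <<'E'
from h import *
go((.52,.18,.23),15.9)
c=read_camera("wrist"); f=c["frame"]
cv2.imwrite("pics/w1.png",cv2.resize(f[:,:,::-1],(768,576)))
y=np.radians(15.9);ax=np.array([np.cos(y),np.sin(y),0]);m=np.array([.4852,.181,.048])
print(c["mount"]); print(proj(c,[m-.06*ax,m,m+.06*ax])*1.5)
E
```

```text
turn [-0.0017, 0.0004, 0.0034] shift [-0.0003, 0.0015, -0.0006] | tcp [0.5199, 0.1816, 0.2295] op 0.9996 t 2.15 F [0.9, -0.4, 0.4]
[[-1.06654655e-03  9.64510011e-01  2.64044127e-01  6.71654292e-02]
 [ 9.99999418e-01  9.85197523e-04  4.40506118e-04 -1.01254864e-03]
 [ 1.64736941e-04  2.64044443e-01 -9.64510500e-01 -1.43366601e-01]
 [ 0.00000000e+00  0.00000000e+00  0.00000000e+00  1.00000000e+00]]
[[375.50514666 369.46621376]
 [375.05102519 299.25966199]
 [374.58070176 222.08008313]]
```

View pics/w1.png

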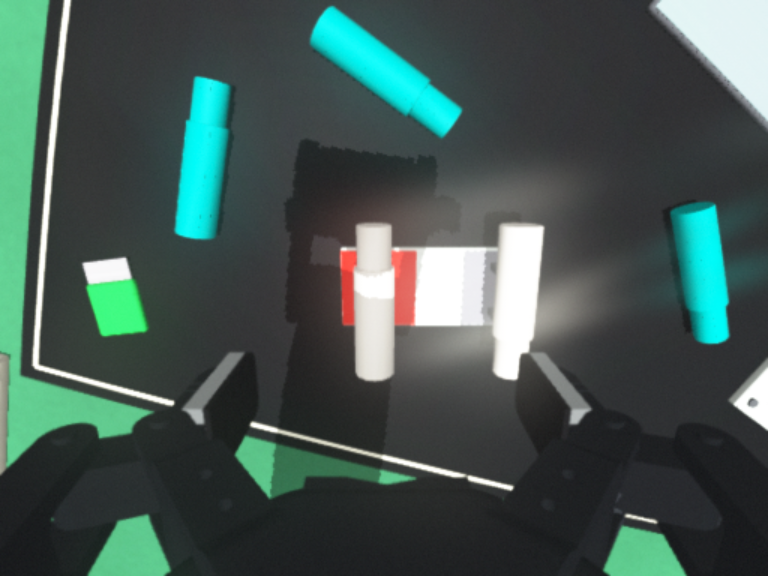

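The roller's centreline is at x≈374 in the enlarged picture, matching the prediction. Its far end, at row 223, looks thinner. I'll pinch that end to confirm.

```bash
python3 - <<'E'
from h import *
go((.5314,.1942,.1),15.9);go((.5314,.1942,.030),15.9)
E
```

```text
turn [-0.0014, 0.0006, 0.0019] shift [0.0149, -0.0099, 0.1294] | tcp [0.5199, 0.1804, 0.2294] op 1.0004 t 2.20 F [0.3, 0.3, -0.5]
turn [-0.0014, 0.0006, 0.0019] shift [0.015, -0.0098, 0.1994] | tcp [0.5199, 0.1804, 0.2294] op 1.0004 t 2.20 F [0.3, 0.3, -0.5]
```

>>> {"method": "arm_command", "body": {"steps": [[[-0.0014,0,0.002],[0.015,-0.01,0.06],1],[[-0.0014,0,0.002],[0.015,-0.01,0.12],1],[[-0.0014,0,0.002],[0.015,-0.01,0.16],1],[[-0.0014,0,0.002],[0.015,-0.01,0.199],1],[[-0.0014,0,0.002],[0.015,-0.01,0.199],1],[[-0.0014,0,0.002],[0.015,-0.01,0.199],0.5],[[-0.0014,0,0.002],[0.015,-0.01,0.199],0.5],[[-0.0014,0,0.002],[0.015,-0.01,0.199],0.5],[[-0.0014,0,0.002],[0.015,-0.01,0.199],0.5]], "force": 20}}

```text
time: 3.32
eef_pos: [0.532, 0.1946, 0.0314]
tcp_rot: [0.99, 0.138, 0.001, 0.0]
contact_force: [0.1, 0.3, 0.5]
opening: 0.75
```

```bash
python3 - <<'E'
from h import *
go((.5314,.1942,.030),15.9)
c=read_camera("wrist"); f=c["frame"]
cv2.imwrite("pics/w2.png",cv2.resize(f[:,:,::-1],(768,576)))
E
```

```text
turn [0.0002, -0.0011, -0.0] shift [-0.0006, 0.0002, 0.0014] | tcp [0.532, 0.1946, 0.0314] op 0.7497 t 3.33 F [0.1, 0.3, 0.5]
```

View pics/w2.png

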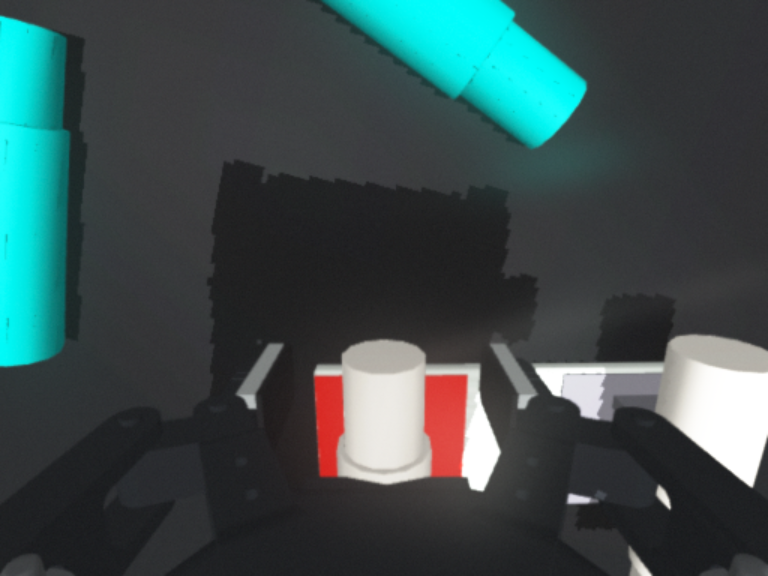

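The roller's thin end, at columns 343–426, is centred between the jaws. Next I'll pinch it.

>>> {"method": "arm_command", "body": {"steps": [[[0,0,0],[0,0,0],0],[[0,0,0],[0,0,0],-0.2],[[0,0,0],[0,0,0],-1],[[0,0,0],[0,0,0],-1],[[0,0,0],[0,0,0],-1],[[0,0,0],[0,0,0],-1]], "force": 20}}

```text
time: 4.12
eef_pos: [0.5318, 0.1947, 0.0312]
tcp_rot: [0.99, 0.138, 0.0, -0.0]
contact_force: [0.3, 0.9, 0.5]
opening: 0.312
```

```bash
python3 - <<'E'
from h import *
s=get_state();print(s["opening"]*85,s["contact_force"],s["wrist_torque"])
E
```

```text
26.544692351367445 [0.32281623 0.87490162 0.49211502] [ 0.26827555  0.04851534 -0.00843869]
```

The pinch measured 26.5 mm, so the end towards world +x is the thin one. I'll open, slide to the middle and grip there.

>>> {"method": "arm_command", "body": {"steps": [[[0,0,0],[0,0,0],0.4],[[0,0,0],[0,0,0],0.4],[[0,0,0],[0,0,0],0.4],[[0,0,0],[-0.025,0,0.001],0.4],[[0,0,0],[-0.048,0,0.002],0.4],[[0,0,0],[-0.048,0,0.002],0.4],[[0,0,0],[-0.048,0,0.002],0],[[0,0,0],[-0.048,0,0.002],-1],[[0,0,0],[-0.048,0,0.002],-1],[[0,0,0],[-0.048,0,0.002],-1],[[0,0,0],[-0.048,0,0.002],-1],[[0,0,0],[-0.048,0,0.002],-1]], "force": 40}}

```text
time: 5.62
eef_pos: [0.4867, 0.182, 0.0298]
tcp_rot: [0.99, 0.138, 0.002, -0.0]
contact_force: [1.7, 4.2, 1.4]
opening: 0.363
```

```bash
python3 - <<'E'
from h import *
s=get_state();print(s["opening"]*85,s["contact_force"],s["wrist_torque"])
go((.4852,.181,.029),15.9);go((.4852,.181,.13),15.9)
c=read_camera("wrist"); f=c["frame"]
cv2.imwrite("pics/w3.png",cv2.resize(f[:,:,::-1],(768,576)))
E
```

```text
30.8550161901175 [1.68434081 4.19507634 1.43117388] [ 0.72609327 -0.31300213  0.0107348 ]
turn [-0.0004, -0.0036, -0.0004] shift [-0.0017, 0.0006, 0.0008] | tcp [0.4867, 0.182, 0.0298] op 0.3630 t 5.62 F [1.7, 4.2, 1.4]
turn [-0.0004, -0.0036, -0.0004] shift [-0.0014, 0.0006, -0.1002] | tcp [0.4867, 0.182, 0.0298] op 0.3630 t 5.62 F [1.7, 4.2, 1.4]
```

View pics/w3.png

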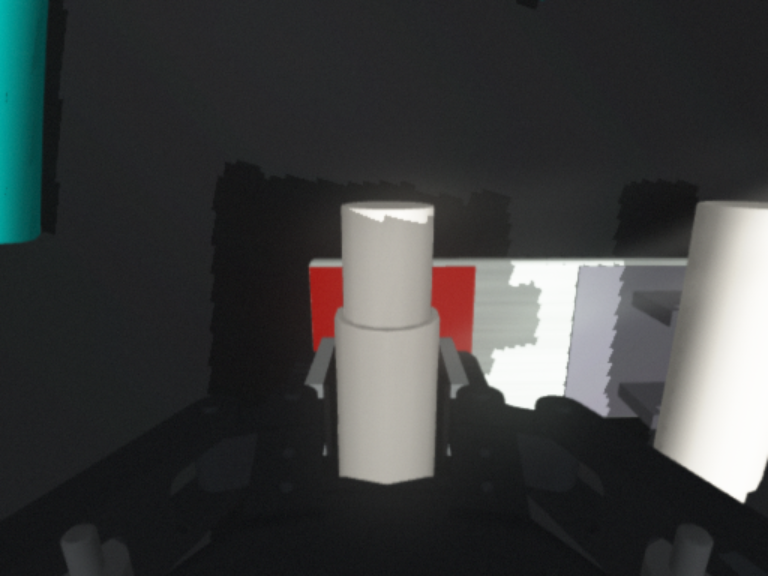

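```bash
python3 - <<'E'
from h import *
im=cv2.imread("pics/w3.png")[180:350,300:480]
cv2.imwrite("pics/w3c.png",cv2.resize(im,None,fx=4,fy=3.4,interpolation=cv2.INTER_CUBIC))
c=read_camera("wrist")
y=np.radians(15.9);ax=np.array([np.cos(y),np.sin(y),0]);m=get_state()["eef_pos"]*[1,1,0]+[0,0,.048]
for k in(-.004,-.002,0,.002,.004): print(k,(proj(c,[m+(.028+k)*ax+[0,0,.016],m+(.06+k)*ax+[0,0,.0135]])*1.5).round(1).tolist())
E
```

```text
-0.004 [[390.1, 332.6], [390.2, 211.0]]
-0.002 [[390.1, 325.5], [390.2, 203.0]]
0 [[390.2, 318.5], [390.2, 195.0]]
0.002 [[390.2, 311.3], [390.2, 186.9]]
0.004 [[390.2, 304.1], [390.2, 178.8]]
```

View pics/w3c.png

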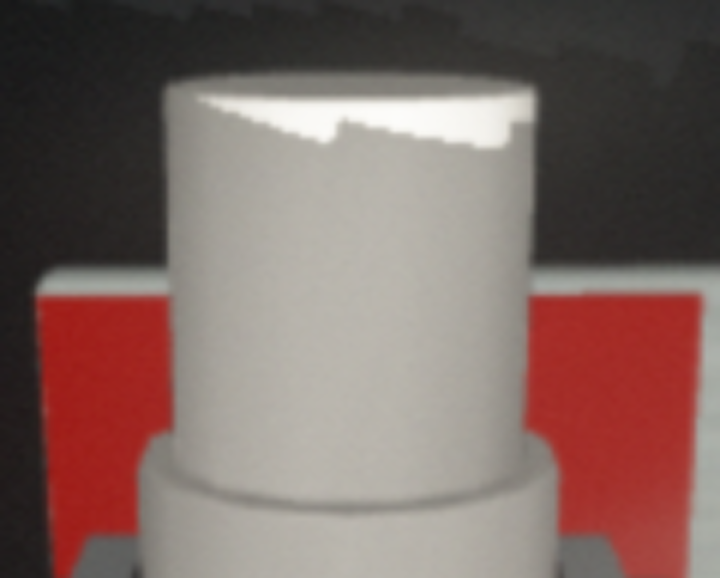

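The grip is good: 30.9 mm for the 32 mm body. The step rim at row 330 puts the roller's middle about 3 mm behind the TCP along tool x. Next I'll lift and carry it over the jig.

```bash
python3 - <<'E'
from h import *
go((.487,.182,.16),15.9); go((.55,-.05,.17),0);go((.54,-.263,.17),-17.6)
E
```

```text
turn [-0.0004, -0.0035, -0.0005] shift [0.0008, 0.0001, -0.1302] | tcp [0.4866, 0.182, 0.0298] op 0.3589 t 5.72 F [1.9, 3.9, 3.6]
turn [-0.0009, -0.0034, 0.277] shift [-0.002, 0.2404, -0.1403] | tcp [0.4866, 0.182, 0.0298] op 0.3589 t 5.72 F [1.9, 3.9, 3.6]
turn [-0.0014, -0.0033, 0.5842] shift [-0.0699, 0.4426, -0.1407] | tcp [0.4866, 0.182, 0.0298] op 0.3589 t 5.72 F [1.9, 3.9, 3.6]
```

>>> {"method": "arm_command", "body": {"steps": [[[0,-0.003,0],[0,0,-0.03],-1],[[0,-0.003,0],[0,0,-0.08],-1],[[0,-0.003,0],[0,0,-0.135],-1],[[0,-0.003,0.07],[0,0.05,-0.14],-1],[[0,-0.003,0.14],[0,0.1,-0.14],-1],[[0,-0.003,0.21],[0,0.15,-0.14],-1],[[0,-0.003,0.28],[-0.002,0.2,-0.14],-1],[[0,-0.003,0.35],[-0.008,0.25,-0.14],-1],[[0,-0.003,0.42],[-0.02,0.3,-0.14],-1],[[0,-0.003,0.49],[-0.037,0.35,-0.14],-1],[[0,-0.003,0.54],[-0.055,0.4,-0.14],-1],[[0,-0.003,0.584],[-0.07,0.443,-0.14],-1]], "force": 40}}

```text
time: 7.22
eef_pos: [0.5375, -0.2651, 0.167]
tcp_rot: [0.988, -0.154, -0.003, -0.001]
contact_force: [-0.1, 0.2, -1.0]
opening: 0.36
```

```bash
python3 - <<'E'
from h import *
go((.54,-.263,.17),-17.6)
E
```

```text
turn [-0.0012, 0.0062, -0.0019] shift [0.0018, -0.0027, -0.003] | tcp [0.5375, -0.2651, 0.167] op 0.3603 t 7.22 F [-0.1, 0.2, -1.0]
```

>>> {"method": "arm_command", "body": {"steps": [[[-0.001,0.006,-0.002],[0.002,-0.003,-0.003],-1],[[-0.001,0.006,-0.002],[0.002,-0.003,-0.003],-1],[[-0.001,0.006,-0.002],[0.002,-0.003,-0.003],-1]]}}

```text
time: 7.6
eef_pos: [0.5398, -0.2614, 0.1692]
tcp_rot: [0.988, -0.152, -0.001, -0.0]
contact_force: [0.1, -0.0, -1.1]
opening: 0.365
```

```bash
python3 - <<'E'
from h import *
go((.54,-.263,.17),-17.6)
y=np.radians(-17.6);ax=np.array([np.cos(y),np.sin(y),0]);ay=np.array([-np.sin(y),np.cos(y),0]);m=np.array([.5368,-.262,0])
c=read_camera("wrist")
cn=[m+a*ax+b*ay+[0,0,.01] for a,b in((.09,.055),(.09,-.055),(-.09,-.055),(-.09,.055))]
cn+= [m+a*ax+b*ay+[0,0,h] for a in (.036,.056) for b,h in((.015,.045),(-.015,.045))]
f=cv2.resize(c["frame"][:,:,::-1],(768,576))
p=proj(c,cn)*1.5; print(p.round(0).tolist())
cv2.imwrite("pics/w4.png",f)
for q in p: cv2.drawMarker(f,tuple(int(v) for v in q),(0,255,0),0,10,1)
cv2.imwrite("pics/w4m.png",f)
c=read_camera("scene"); cv2.imwrite("pics/s4.png",cv2.resize(c["frame"][200:384,60:260,::-1],None,fx=3.5,fy=3.2,interpolation=cv2.INTER_CUBIC))
E
```

```text
turn [-0.0006, 0.0025, 0.0018] shift [0.0007, 0.0015, -0.0008] | tcp [0.5398, -0.2614, 0.1692] op 0.3646 t 7.60 F [0.1, -0.0, -1.1]
[[307.0, 134.0], [474.0, 134.0], [461.0, 381.0], [318.0, 381.0], [366.0, 222.0], [415.0, 222.0], [366.0, 189.0], [416.0, 189.0]]
```

View pics/w4m.png

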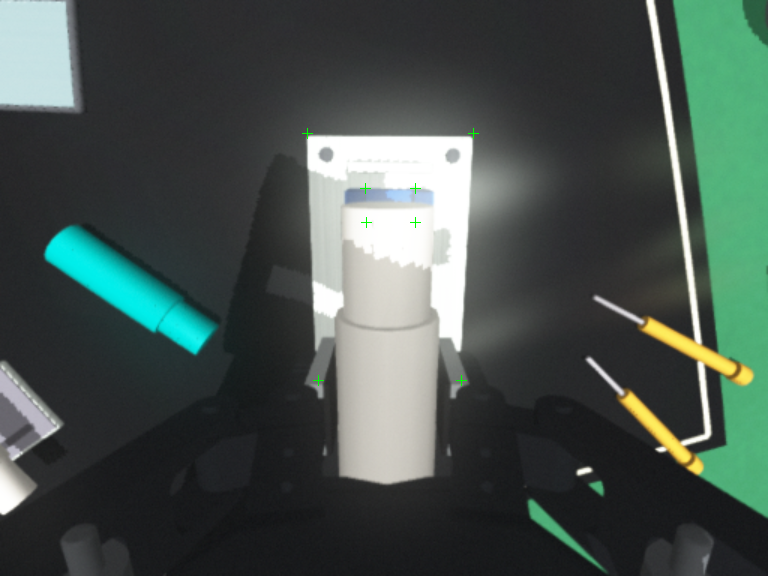

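View pics/s4.png

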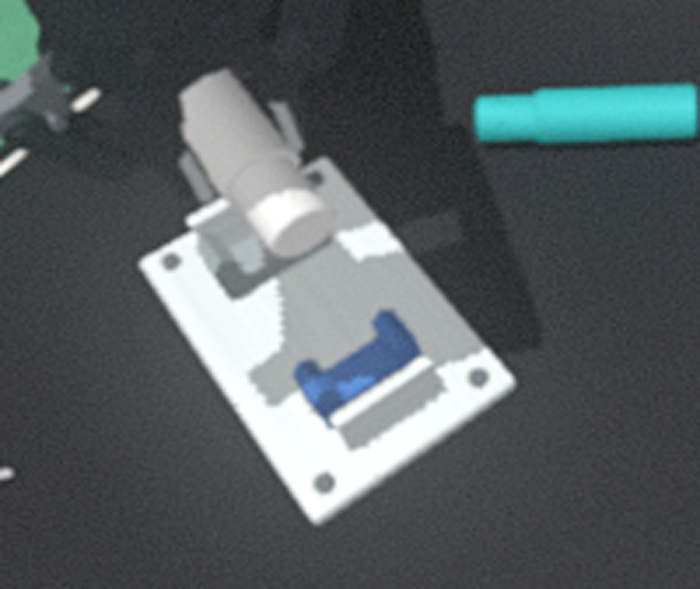

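The jig's corners, observed at (308,136) and (471,136), lie within 3 px of the prediction, and the thin end points to the blue saddle. I'll lower to just above the lead-ins.

```bash
python3 - <<'E'
from h import *
go((.5387,-.2626,.056),-17.6)
E
```

```text
turn [-0.0003, 0.0013, 0.002] shift [-0.001, 0.0015, 0.1137] | tcp [0.5402, -0.2615, 0.1697] op 0.3601 t 7.70 F [-0.4, 0.2, -1.6]
```

>>> {"method": "arm_command", "body": {"steps": [[[0,0.001,0.002],[-0.001,0.0015,0.04],-1],[[0,0.001,0.002],[-0.001,0.0015,0.08],-1],[[0,0.001,0.002],[-0.001,0.0015,0.1],-1],[[0,0.001,0.002],[-0.001,0.0015,0.1135],-1],[[0,0.001,0.002],[-0.001,0.0015,0.1135],-1],[[0,0.001,0.002],[-0.001,0.0015,0.1135],-1]]}}

```text
time: 8.45
eef_pos: [0.5397, -0.2633, 0.0578]
tcp_rot: [0.988, -0.153, 0.001, 0.0]
contact_force: [0.2, -0.6, -0.7]
opening: 0.357
```

```bash
python3 - <<'E'
from h import *
go((.5387,-.2626,.023),-17.6)
c=read_camera("wrist")
f=cv2.resize(c["frame"][:,:,::-1],(768,576)); cv2.imwrite("pics/w5.png",f)
c=read_camera("scene"); cv2.imwrite("pics/s5.png",cv2.resize(c["frame"][200:384,60:260,::-1],None,fx=3.5,fy=3.2,interpolation=cv2.INTER_CUBIC))
E
```

```text
turn [0.0006, -0.0025, 0.0001] shift [-0.0013, -0.0003, 0.0348] | tcp [0.5397, -0.2633, 0.0578] op 0.3566 t 8.45 F [0.2, -0.6, -0.7]
```

View pics/w5.png

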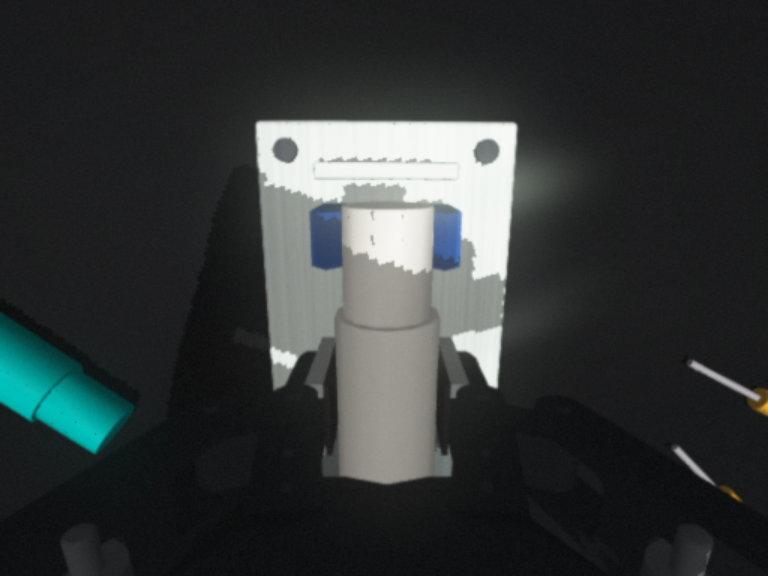

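View pics/s5.png

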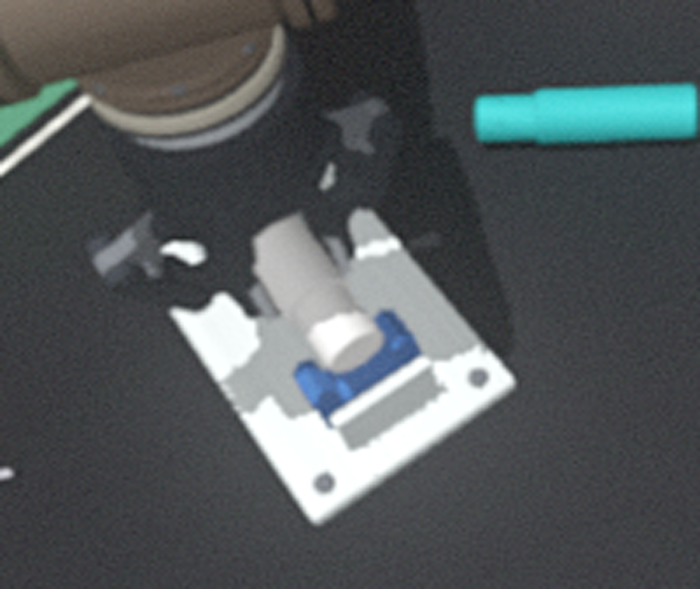

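```bash
python3 - <<'E'
from h import *
c=read_camera("wrist")
y=np.radians(-17.6);ax=np.array([np.cos(y),np.sin(y),0]);s=get_state();m=s["eef_pos"]
for n,px,z in(("plate inner edge",(387,179),.047),("roller end top",(387.5,208),m[2]+.0182+.0135),("step rim",(388,330),m[2]+.0182+.016),("base far edge",(386.5,122),.010),("blue near top",(386,268),.045),("blue far",(386,204),.051)):
    p=unproj(c,[np.array(px)/1.5],z)[0]-m; print(n,(p@ax*1000).round(1),(p@[-ax[1],ax[0],0]*1000).round(1))
print(s["eef_pos"],(m-[.5368,-.262,0])@ax)
E
```

```text
plate inner edge 62.3 0.8
roller end top 56.2 0.7
step rim 24.2 0.6
base far edge 84.4 0.9
blue near top 30.4 1.1
blue far 54.1 1.1
[ 0.53947749 -0.26317421  0.05762469] 0.002907206840392757
```

Roller and saddle are aligned laterally to within 0.4 mm. A shift of −1.3 mm centres the roller axially between the end plates. Then I'll lower it.

>>> {"method": "arm_command", "body": {"steps": [[[0.0006,-0.0025,0],[-0.0013,-0.0003,0],-1],[[0.0006,-0.0025,0],[-0.0013,-0.0003,0.008],-1],[[0.0006,-0.0025,0],[-0.0013,-0.0003,0.016],-1],[[0.0006,-0.0025,0],[-0.0013,-0.0003,0.024],-1],[[0.0006,-0.0025,0],[-0.0013,-0.0003,0.03],-1],[[0.0006,-0.0025,0],[-0.0013,-0.0003,0.033],-1],[[0.0006,-0.0025,0],[-0.0013,-0.0003,0.0335],-1],[[0.0006,-0.0025,0],[-0.0013,-0.0003,0.0335],-1]], "force": 40}}

```text
time: 9.6
eef_pos: [0.5385, -0.2626, 0.0244]
tcp_rot: [0.988, -0.153, -0.0, -0.0]
contact_force: [-0.5, 0.6, 0.9]
opening: 0.36
```

```bash
python3 - <<'E'
from h import *
go((.5387,-.2626,.0238),-17.6)
s=get_state();print(s["wrist_torque"])
c=read_camera("wrist")
f=cv2.resize(c["frame"][:,:,::-1],(768,576)); cv2.imwrite("pics/w6.png",f)
E
```

```text
turn [-0.0, 0.0001, 0.0001] shift [0.0002, -0.0, 0.0006] | tcp [0.5385, -0.2626, 0.0244] op 0.3596 t 9.60 F [-0.5, 0.6, 0.9]
[ 0.06931672  0.14310488 -0.05676565]
```

View pics/w6.png

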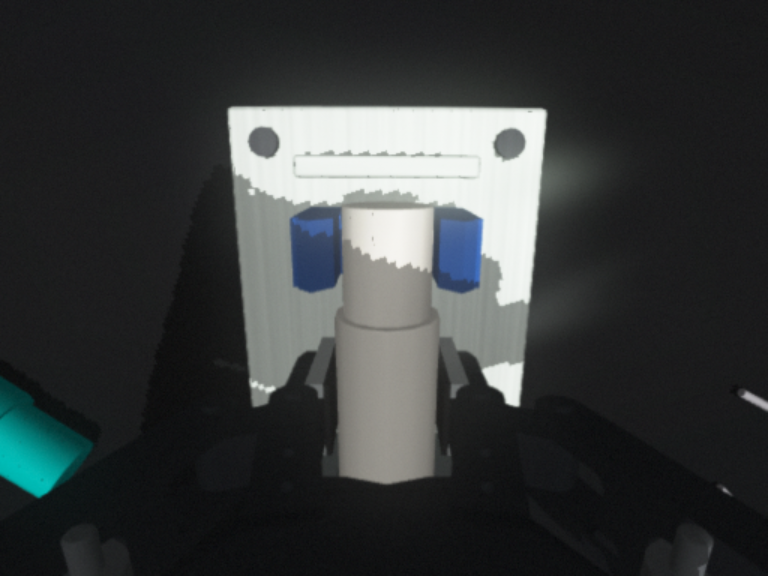

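The roller is in the slot between the blue cheeks (291–340 and 435–482), and the force reading shows first contact. I'll go down the last 0.6 mm, then release and rise.

>>> {"method": "arm_command", "body": {"steps": [[[0,0,0],[0,0,0.0006],-1],[[0,0,0],[0,0,0.0006],-1],[[0,0,0],[0,0,0.0006],-0.1],[[0,0,0],[0,0,0.0006],0.1],[[0,0,0],[0,0,0.0006],0.4],[[0,0,0],[0,0,0.0006],0.4],[[0,0,0],[0,0,0.0006],0.4],[[0,0,0],[0,0,-0.03],0.4],[[0,0,0],[0,0,-0.08],0.4],[[0,0,0],[0,0,-0.13],0.4],[[0,0,0],[-0.01,0,-0.16],0.4],[[0,0,0],[-0.01,0,-0.16],0.4]], "force": 20}}

```text
time: 11.15
eef_pos: [0.5303, -0.2605, 0.1879]
tcp_rot: [0.988, -0.153, 0.003, 0.002]
contact_force: [0.4, -0.0, 0.2]
opening: 0.695
```

```bash
python3 - <<'E'
from h import *
go((.5387,-.2626,.18),-17.6)
y=np.radians(-17.6);ax=np.array([np.cos(y),np.sin(y),0]);m=np.array([.5368,-.262,.042])
P=[m+a*ax+[0,0,h] for a,h in((.06,.0135),(.028,.016),(-.06,.016))]
for n in("wrist","scene","top"):
    c=read_camera(n); print(n,proj(c,P).round(1).tolist())
    f=c["frame"][:,:,::-1]
    f=cv2.resize(f,(768,576)) if n=="wrist" else cv2.resize(f[220:384,80:240] if n=="scene" else f[145:240,330:415],None,fx=4 if n=="scene" else 6,fy=3.6 if n=="scene" else 6,interpolation=cv2.INTER_CUBIC)
    cv2.imwrite(f"pics/{n}7.png",f)
E
```

```text
turn [0.0022, -0.0066, 0.0] shift [0.0086, -0.0006, 0.008] | tcp [0.5303, -0.2605, 0.1879] op 0.6953 t 11.15 F [0.4, -0.0, 0.2]
wrist [[258.4, 109.7], [258.4, 145.3], [258.4, 233.3]]
scene [[164.6, 314.5], [153.7, 298.9], [127.7, 261.8]]
top [[383.3, 168.3], [380.0, 180.2], [369.7, 213.7]]
```

View pics/wrist7.png

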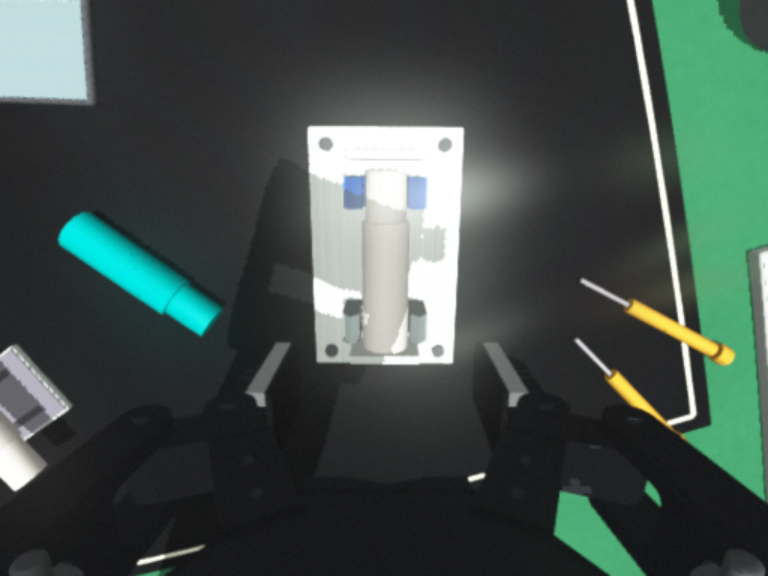

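View pics/scene7.png

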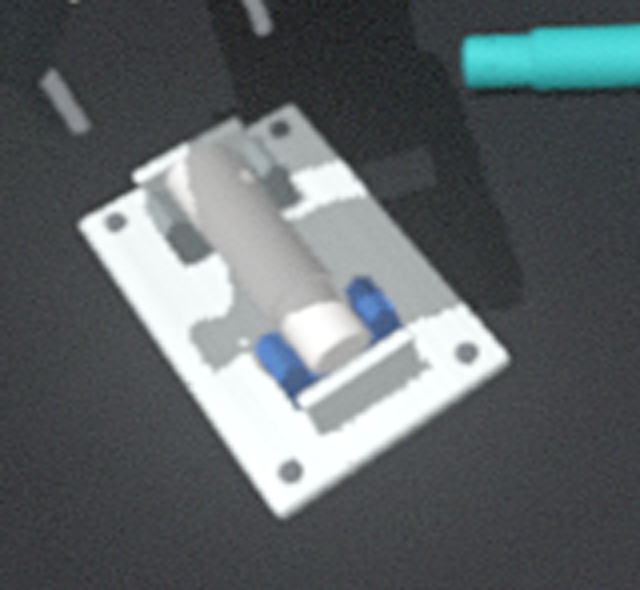

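View pics/top7.png

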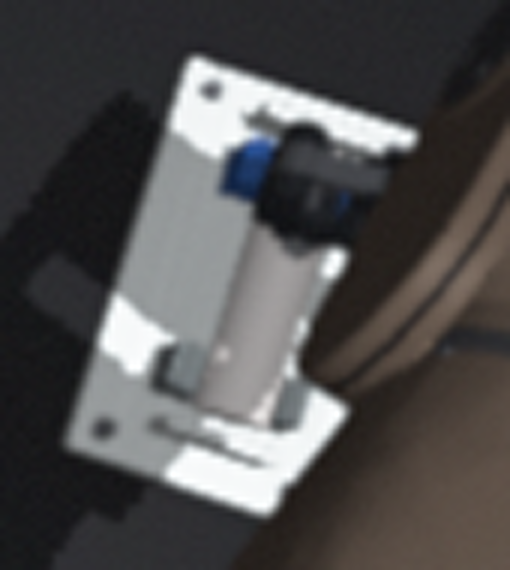

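The wrist view shows the roller between both pairs of cheeks, with its thin end (row 170) in the blue saddle. I'll check that it's level with a model overlay in the scene camera, and check the spare roller.

```bash
python3 - <<'E'
from h import *
y=np.radians(-17.6);ax=np.array([np.cos(y),np.sin(y),0]);ay=np.array([-ax[1],ax[0],0]);m=np.array([.5368,-.262,.042])
c=read_camera("scene"); F=c["frame"][:,:,::-1]
cv2.imwrite("pics/rack8.png",cv2.resize(F[110:200,200:300],None,fx=6,fy=6,interpolation=cv2.INTER_CUBIC))
o=np.array([90,225]);k=5
f=cv2.resize(F[225:340,90:220],None,fx=k,fy=k,interpolation=cv2.INTER_CUBIC)
t=np.linspace(0,2*np.pi,60)
def circ(a,r,dz,col):
    P=np.array([m+a*ax+r*(np.cos(u)*ay+np.sin(u)*np.array([0,0,1]))+[0,0,dz] for u in t])
    q=((proj(c,P)-o+.5)*k-.5).astype(np.int32); cv2.polylines(f,[q],True,col,1)
circ(.06,.0135,0,(0,255,0));circ(.06,.0135,.008,(0,0,255));circ(.028,.016,0,(0,255,0));circ(-.06,.016,0,(0,255,0))
for a,b in((.09,.055),(.09,-.055),(-.09,-.055),(-.09,.055)):
    q=(proj(c,[m+a*ax+b*ay+[0,0,-.032]])[0]-o+.5)*k; cv2.drawMarker(f,tuple(int(v) for v in q),(0,255,255),0,12,1)
cv2.imwrite("pics/ov8.png",f)
E
```

```text
(no output)
```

View pics/ov8.png

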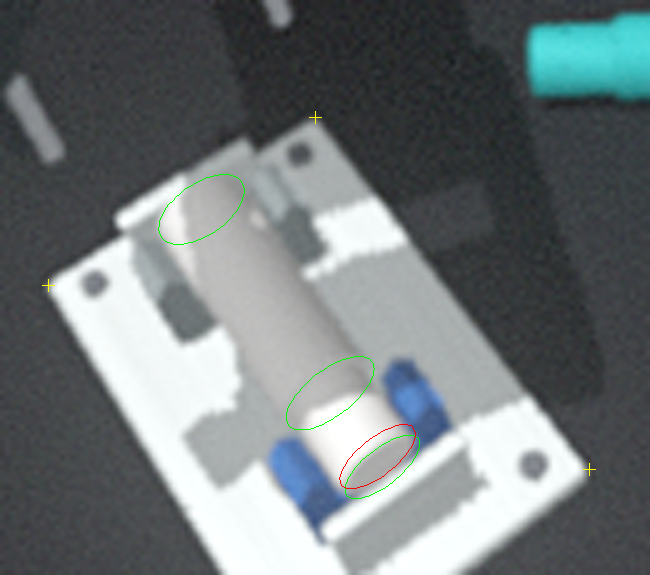

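View pics/rack8.png

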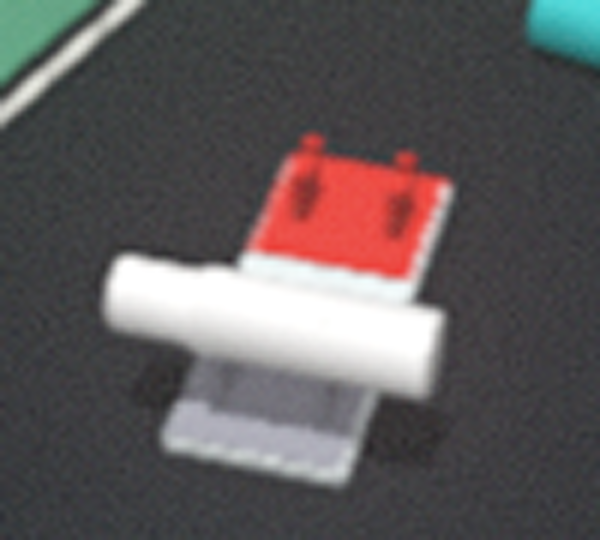

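```bash
python3 - <<'E'
from h import *
print(sign_off())
E
```

```text
the job is handed in; nothing more can be done
None
```

The roller from the red cradle now lies in the screen-press jig with its thin end in the blue saddle, and the job is handed in at about 11.3 s of the 45 s allowed.

- **Feeling the end:** before lifting, I pinched the end towards world +x with 20 N. It measured 26.5 mm. Gripping the middle afterwards gave 30.9 mm for the 32 mm body, so the pinched end is the thin one.
- **Placing:** I lowered the roller to the fully-home height (TCP about 24 mm, roller axis about 42 mm). The net force reading stayed within about 1 N. I then released it and raised the arm clear to about 0.19 m.
- **Last checks:**
  - The wrist picture shows the roller between both pairs of cheeks.
  - In the scene camera, a level, fully-home model fits the roller to about a pixel. In that view, an 8 mm lean and a small shift along the axis look alike, so levelness also rests on the height and force at release.
  - In the wrist picture, the roller's outline was about 2–4 px off prediction, which I put down to the camera calibration.
- **Spare roller:** it still lies in the grey cradle.

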